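# Set and lock a camera adapter's focusing barrel

## Robot

A 6-joint arm with a two-finger parallel gripper is mounted at the origin on a cart in front of the work surface, level with it; the furniture and walls round the work are solid. World frame = base frame: x ahead of the robot, y to its left, z up, the work surface at z = 0. Lengths are in mm, angles in rad, forces in N, time in s.
With the tool pointing down it reaches from about 350 to 975 mm from the base axis. Payload 7.1 kg.
Tool frame: the origin (TCP) lies between the finger pads; the fingertips stand 17 mm ahead of it and the grasp point (between the pads) lies 2 mm behind it; z points along the fingers, y is the line along which they close (so a half turn about z gives the same grasp; the last joint's range is limited). The gripper opens to 88 mm and grips with 3 to 60 N. Pads are 20 mm wide; open, the fingers measure 115 mm over their backs; the gripper's body (75 mm by 178 mm) begins 61 mm behind the grasp point.
Start: joints at [-0.019, 0.423, 1.63, -0, 1.089, -0.019], TCP at [624.984, 0.026, 239.675] pointing down, gripper open.
Joint ranges: [-3, 3], [-0.9, 2.11], [0.09, 2.58], [-1.31, 4.45], [0.11, 2.69], [-2.54, 2.54]. Speed limits (rad/s): [2.39, 2.39, 3.01, 3.14, 3.14, 3.14].

## Interface

Orientations are given as a rotation vector (axis times angle).
In Python, from workcell import ctrl, vision, telemetry gives the robot as it stands (ctrl), with the cameras (vision) and the readings (telemetry).
- The arm moves only by the shell command python3 jog.py [OPENING], which reads ROWS from standard input. ROWS is a JSON object whose key "deltas" holds a list of rows, 1 to 5 of them, each of 6 numbers: dx, dy, dz in mm, then a rotation vector rx, ry, rz in rad; each row shifts and turns the commanded pose from where the row before left it, along the tool's axes as they then stand; what a row does not reach is not made up. A row lasts 1/12 s, in which the tool goes at most 41.7 mm and 0.125 rad, less where a joint would pass 70% of its speed; a pose out of reach is approached as far as the arm can. OPENING is the finger opening in mm, set as the command begins (- or left out keeps the last). The fingers move at their own pace and stop on an object; the grip force is fixed at half the most. Time passes only in rows, so rows that do not move let the fingers close. It prints the time, the measured TCP pose, the force, the opening and the grip force at its end. Input that does not fit is refused with a message, and nothing moves.
- telemetry.get_obs(): the state, without advancing time (a new reading comes with each control period).
- vision.get_image(name): name is "scene" or "side" or "wrist"; returns a dict with "img" (480x640x3 uint8, red, green, blue), "fx", "fy", "cx", "cy" (pixels), "k1" (the pictures are not rectified: a ray, as slopes to the right and down, at radius r is drawn at 1 + k1 r^2 times it, then the intrinsics apply), "R" (3x3) and "t" (3): a world point X has camera coordinates R X + t. Camera axes: x right, y down, z forward; pixel columns grow to the right and rows downward; lengths in mm; the calibration is good to about 2 mm. A picture is of the moment at which its call begins. There is no depth.
- ctrl.close_job(): hands the job in; it is judged then, once.
The state is a dict: "t": time; "qpos": joint angles; "qvel": joint speeds; "joint_torque": joint torques, N m; "ee_pos": TCP position; "orientation": TCP orientation; "ft_force": force on the tool from outside, world axes, zero at the start; "moment": the same for the moment, N m; "width": finger opening in mm; "grasp_force": force on a finger pad.
Only numpy, scipy, OpenCV 4.12 (cv2) and the standard library are available. Lean on these libraries where they do the work, as an engineer would, in place of code of your own. Each camera call takes 0.05 s, during which the arm holds its last target. There are 200 camera calls.

## Task

Set and lock the focus of the camera adapter standing in the bench jig. Turn its barrel by the head until the index line meets the jig's datum line, slide the holding fork fully home onto the barrel's flats so that the barrel cannot turn, and with it held so turn the knurled lock ring clockwise (from above) until it is tight against the housing. Leave the fork home and do not knock away the things standing about.

Things in the scene. Friction and masses are not known exactly. Their poses are not given: they have to be found in the camera images.
- jig: Fixed bench jig: grey base plate 90 x 215 x 14 mm with a camera adapter clamped upright in a round socket. Origin on the adapter's axis, at the underside (on the worktop); z up; +y runs from the adapter along the guide rail to the fork's carriage. Plate from y -45 to +170, x -45 to +45 mm. Nothing in the jig is higher than 105 mm.
- datum_mark (a point): White datum line on the jig, at the adapter's -x side (jig frame), running on over plate, socket (72 mm wide, top 25 mm over the worktop) and the adapter's black housing (50 mm wide, top at 44 mm). This point: on the socket's rim, 36 mm from the axis, 25 mm over the worktop.
- barrel (a joint): Turn of the adapter's focusing barrel in rad, counter-clockwise from above positive: 0 when its white index line stands at the datum line; the two flats then lie parallel to the fork's jaws. Stops at -1.3 and +1.3. Friction 0.06 N m, stays where it is left, does not rise or sink. Turning it carries the lock ring round with it.
- barrel_grip (a point): Point on the axis at the middle of the barrel's black knurled head: a round grip 36 mm in diameter, from 9 mm below this point to 7 mm above it, with a rim 33 mm wide 3 mm higher; nothing higher stands over it.
- index_mark (a point): White index line on the side of the barrel's head, 18 mm from the axis (it runs on over the head's rim); turns with the barrel. At the right setting it lies at jig x -18 mm, y 0.
- fork (a joint): Travel of the steel holding fork in m: 0 fully back, 0.045 fully home against its front stop; moves along the jig's -y. Friction about 3 N, stays where it is left. Its jaws slide over the barrel's flats with 0.6 mm play a side; they enter only if the barrel is within about 0.15 rad of its index, and home they hold it to within 0.1 rad (a little more under hard twisting).
- fork_jaws (a point): Middle of the slot between the fork's jaws (25 mm wide, 8 mm thick, 64 to 72 mm over the worktop); on the barrel's axis when home. Home, jaws and bridge stay inside the lock ring's outline; only a neck 16 mm wide runs out over it, along jig +y, to the carriage, whose front face is then 62 mm from the axis. The barrel's flats (24 mm across, rounds 32 mm) are 61 to 75 mm over the worktop.
- fork_grip (a point): Middle of the black upright grip on the fork's carriage: 14 mm wide along the jig's x, 26 mm along the jig's y, from 17 mm below this point to 13 mm above it. Moves with the fork; 87 mm from the barrel's axis when home, 132 mm when fully back.
- lock_ring (a joint): Turn of the lock ring on the barrel in rad: 0 when tight against the housing (a hard stop), positive when unscrewed; starts 0.8 to 1.9. Turn it clockwise from above to tighten; it sinks 0.95 mm a radian. Stiff thread, 0.15 N m, more than the barrel's own friction: unless the fork holds the barrel, the barrel turns with the ring.
- ring_grip (a point): Point on the axis at mid height of the light-metal knurled lock ring: 56 mm in diameter, 14 mm high, the widest round part, just above the black housing (51 mm above the worktop when tight). The housing below is 50 mm wide, so fingertips may reach 12 mm below this point.
- dust_cap_1: Bystander: round black cap 47 mm wide, 13 mm high, beside the jig at its datum side. Origin at its underside.
- hex_key_6: Bystander: L-shaped steel hex key, 16 x 91 x 4 mm, lying beside the jig. Origin at its underside.
- centring_tool: Bystander: upright black tube, 27 mm wide, 62 mm high, on the far side of the jig. Origin at its underside.
- usb_frame_grabber: Bystander: flat white and blue box 46 x 99 x 18 mm, on the far side of the jig. Origin at its underside.
- objective_10x: Bystander: microscope objective, 24 x 31 x 36 mm, standing to the right. Origin at its underside.
- eyepiece_spare: Bystander: black eyepiece, 35 mm wide, 42 mm high, standing to the right. Origin at its underside.
- oil_bottle: Bystander: small brown bottle with black cap, 29 mm wide, 63 mm high, at the right. Origin at its underside.
- air_blower: Bystander: blue rubber blower bulb, 52 mm wide, 101 mm high, at the right. Origin at its underside.

How it is judged (in metres and radians):
On the way, in this order (a step that is already met when the one before it is completed fails the run):
1. the barrel stands at its index and the fork is fully home on its flats (value of joint fork above 0.042 m and value of joint barrel between -0.12 and 0.12 rad), for 0.2 s.
2. with the fork home, the lock ring is turned tight against the housing (all of step 1 and value of joint lock_ring below 0.06 rad), for 0.2 s.
At the end, for the whole second after the job is handed in: The lock ring is within 0.06 rad of tight, the fork within 3 mm of home, and the barrel within 0.12 rad of its index (all of step 2); the robot touches nothing.
It fails at once if one of the things standing about is knocked more than 40 mm away (distance of any of dust_cap_1, hex_key_6, centring_tool, usb_frame_grabber, objective_10x, eyepiece_spare, oil_bottle, air_blower from where it was at the start of the episode above 0.04 m).
It also fails if it takes over 64 s, if anything falls off the work surface, if the arm or the gripper's body presses on something with over 40 N, if the wrist force passes 120 N, or if a joint passes its speed limit or range.

## Working session

There is one attempt and no reset: what is moved stays moved. The work goes in short steps, Python scripts to look and compute and a shell command to move; the robot and the scene stay as the last step left them, time stands still between calls to the robot, and variables do not carry over. Pictures are saved under pics/ and viewed, at most 10 in all, crops included, and the job is handed in when it is done.

```bash
ls; mkdir -p pics; cat > h.py <<'E'
from workcell import ctrl, vision, telemetry
import numpy as np, cv2, pickle
from scipy.spatial.transform import Rotation as Ro
def snap(name,tag):
    d=vision.get_image(name); cv2.imwrite(f'pics/{tag}.png',cv2.cvtColor(d['img'],cv2.COLOR_RGB2BGR))
    pickle.dump(d,open(f'pics/{tag}.pkl','wb')); return d
def ld(tag): return pickle.load(open(f'pics/{tag}.pkl','rb'))
def ray(d,u,v):
    K=np.array([[d['fx'],0,d['cx']],[0,d['fy'],d['cy']],[0,0,1.]])
    p=cv2.undistortPoints(np.array([[[u,v]]],float),K,np.array([d['k1'],0,0,0,0.]))[0,0]
    R=np.array(d['R']);t=np.array(d['t'])
    o=-R.T@t; r=R.T@np.array([p[0],p[1],1]); return o,r/np.linalg.norm(r)
def atz(d,u,v,z):
    o,r=ray(d,u,v); return o+r*(z-o[2])/r[2]
def tri(*obs):
    A=np.zeros((3,3));b=np.zeros(3)
    for d,u,v in obs:
        o,r=ray(d,u,v);P=np.eye(3)-np.outer(r,r);A+=P;b+=P@o
    X=np.linalg.solve(A,b)
    print(X.round(1),[round(float(np.linalg.norm((np.eye(3)-np.outer(r,r))@(X-o))),1) for o,r in (ray(*q) for q in obs)]);return X
def proj(d,X):
    p=np.array(d['R'])@X+np.array(d['t']);s=p[:2]/p[2];s=s*(1+d['k1']*(s@s));return [s[0]*d['fx']+d['cx'],s[1]*d['fy']+d['cy']]
E
python3 - <<'E'
from h import *
for n in('scene','side','wrist'):
    d=snap(n,n+'0'); print(n,d['fx'],d['k1'],(-np.array(d['R']).T@d['t']).round(0))
a=cv2.imread('pics/scene0.png');b=cv2.imread('pics/side0.png')
o=telemetry.get_obs();print(o)
E
```

```text
jog.py
pics
workcell.py
scene 571.9524060958286 0.008257155953618587 [ -44. -937.  662.]
side 443.6816042593976 -0.02749599061869926 [  95. -766.  741.]
wrist 388.5632365595655 0.02109988800344827 [624.  68. 383.]
{'t': 0.15, 'qpos': array([-1.90140467e-02,  4.23654824e-01,  1.63050601e+00, -4.17357420e-06,
        1.08858151e+00, -1.89695513e-02]), 'qvel': array([ 0.00027569, -0.00319763, -0.0014137 , -0.00075178,  0.00166189,
       -0.00039002]), 'joint_torque': array([ 9.52650989e-04, -5.44981134e+01, -2.73919362e+01,  6.45430083e-02,
        2.04369903e-02, -3.19723256e-05]), 'ee_pos': array([6.24593509e+02, 2.35875842e-02, 2.39090110e+02]), 'orientation': array([-2.22090470e+00, -2.22081019e+00,  1.25635668e-03]), 'ft_force': array([0.04572006, 0.01279969, 0.38075404]), 'moment': array([ 0.01856125,  0.01464746, -0.00047978]), 'grasp_force': 0.0, 'width': 87.85050758727354}
```

View pics/scene0.png

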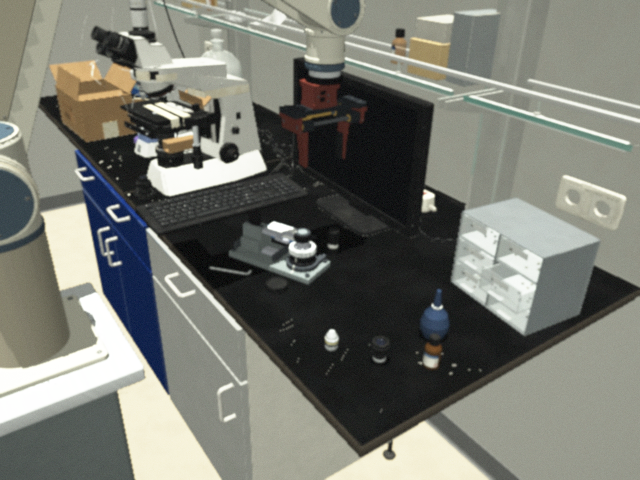

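View pics/wrist0.png

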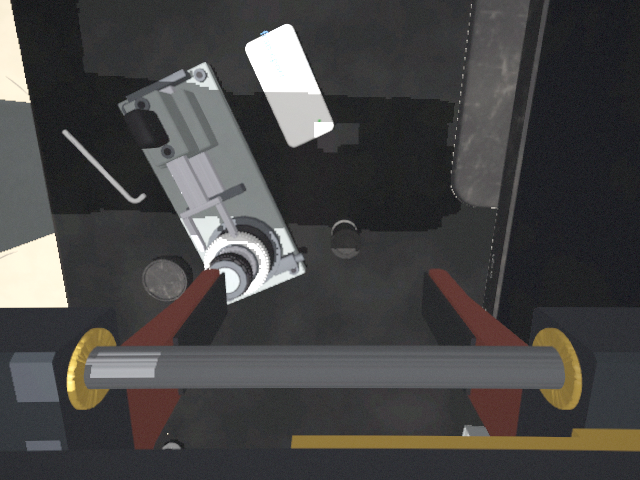

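```bash
python3 - <<'E'
from h import *
w=ld('wrist0');print('head',atz(w,232,275,90).round(),'grip',atz(w,148,128,80).round(),'base pts',[atz(w,*p,14).round() for p in((205,68),(120,105),(300,270),(222,302))])
for q in((344,235),(165,279),(290,85),(130,200)):print(atz(w,*q,20).round())
s=ld('scene0')
for q in((302,260),(283,225)):print(atz(s,*q,60).round())
a=cv2.imread('pics/scene0.png')[200:300,210:350];b=cv2.imread('pics/side0.png')
X=np.array([[535,90,80.]]);
p=proj(ld('side0'),np.array([535,90,80.]));print(p)
u,v=map(int,p);u=max(u,75);v=max(v,80)
b=b[v-80:v+70,u-75:u+75]
c=lambda m:cv2.resize(m,(390,int(390*m.shape[0]/m.shape[1])),interpolation=cv2.INTER_CUBIC)
A,B=c(a),c(b);o=np.zeros((max(len(A),len(B)),780,3),np.uint8);o[:len(A),:390]=A;o[:len(B),390:]=B;cv2.imwrite('pics/c1.png',o);print(u-75,v-80)
E
```

```text
head [550. -42.  90.] grip [492.  71.  80.] base pts [array([519., 123.,  14.]), array([441.,  92.,  14.]), array([600., -65.,  14.]), array([ 519., -100.,   14.])]
[643. -27.  20.]
[466. -72.  20.]
[594. 108.  20.]
[442.   7.  20.]
[510. -97.  60.]
[559.  57.  60.]
[np.float64(272.99472819401007), np.float64(207.0013467854251)]
197 127
```

View pics/c1.png

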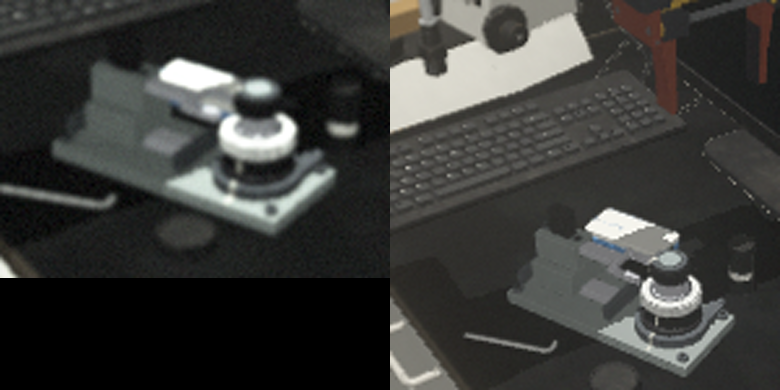

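```bash
python3 - <<'E'
from h import *
w,s,b=[ld(n+'0') for n in('wrist','scene','side')]
print('headtop');tri((w,232,281),(s,302.6,231.5),(b,304.7,227.5))
print('ring');tri((w,237,265),(s,302.6,247.7),(b,304.3,241.2))
E
```

```text
headtop
[547.9 -44.7  91.9] [3.0, 1.8, 1.2]
ring
[544.9 -46.   52.9] [1.1, 1.0, 1.6]
```

```bash
echo '{"deltas": [[-24, -21, 12, 0, 0, 0], [-24, -21, 12, 0, 0, 0], [-24, -21, 12, 0, 0, 0], [-24, -21, 12, 0, 0, 0], [-24, -21, 12, 0, 0, 0]]}' | python3 jog.py && python3 - <<'E'
from h import *
d=snap('wrist','w1');print(proj(d,np.array([546,-46,90.])))
cv2.imwrite('pics/w1c.png',cv2.resize(cv2.imread('pics/w1.png')[0:300,140:540],(800,600),interpolation=cv2.INTER_CUBIC))
E
```

```text
t: 0.57
ee_pos: [518.7, -120.7, 179.1]
orientation: [-2.221, -2.222, 0.0]
ft_force: [-0.4, 0.2, -0.6]
width: 88.1
grasp_force: 0.0
[np.float64(372.5085890718189), np.float64(120.84414381277594)]
```

View pics/w1c.png

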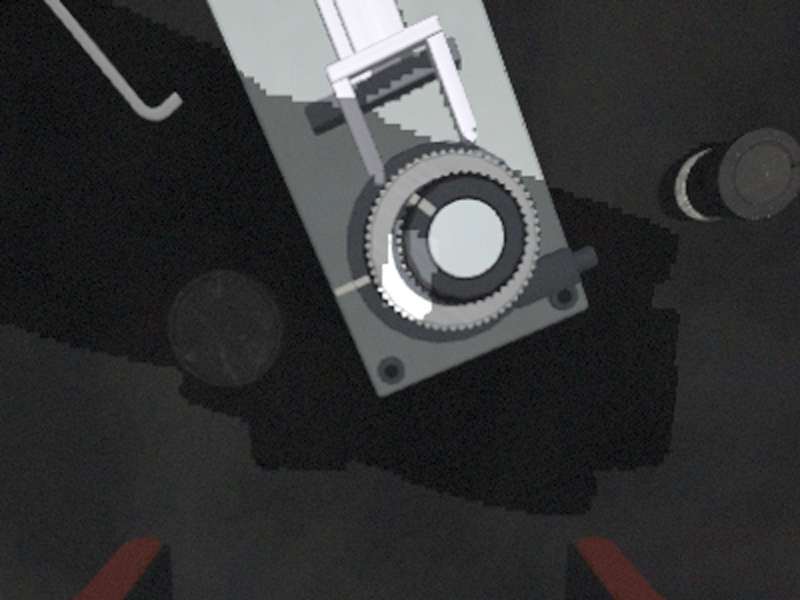

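```bash
python3 - <<'E'
from h import *
d=ld('w1');w0=ld('wrist0')
f=lambda u,v,z:atz(d,140+u/2,v/2,z)
L=[f(210,0,14),f(380,397,14)];Rr=[f(485,0,14),f(588,305,14)]
for a,b in(L,Rr):
    v=a-b;print('yaw',np.arctan2(-v[0],v[1]))
print('corners',L[1].round(1),Rr[1].round(1))
print('headtri');tri((d,373,119),(w0,232,281),(ld('scene0'),302.6,231.5),(ld('side0'),304.7,227.5)) 
for z in(91,94):print('head',z,f(466,238,z).round(1))
print('ring',[f(453,240,z).round(1) for z in (58,60)])
h=f(466,238,94);i=f(424,205,94);o=f(410,199,91)
print('idx ang',np.arctan2(*(i-h)[1::-1]),np.linalg.norm(i-h),np.arctan2(*(o-f(466,238,94))[1::-1]),np.linalg.norm((o-h)[:2]))
for z in(14,25):
  a,b=f(337,292,z),f(370,280,z);print('datum',z,np.arctan2(*(a-h)[1::-1]),np.linalg.norm((a-h)[:2]),np.arctan2(*(a-b)[1::-1]))
m=[f(370,178,72),f(475,135,72)];print('jaw tips',m)
E
```

```text
yaw 0.4061960067361884
yaw 0.3998895961622661
corners [ 523.  -103.5   14. ] [603.6 -67.5  14. ]
headtri
[547.3 -45.   92. ] [1.3, 3.4, 1.5, 0.9]
head 91 [546.1 -45.   91. ]
head 94 [545.8 -45.1  94. ]
ring [array([545.9, -44.6,  58. ]), array([545.7, -44.6,  60. ])]
idx ang 2.5096542081866247 14.885480200479908 2.5501048170144034 19.014982898420516
datum 14 -2.7268762477716466 43.248637443722075 -2.801691651544386
datum 25 -2.730559621617062 42.71705114139439 -2.801691651544385
jaw tips [array([518.74245896, -27.05156394,  72.        ]), array([550.08790106, -15.04418834,  72.        ])]
```

```bash
echo '{"deltas": [[19, 7, 12, 0, 0, 0.03], [19, 7, 12, 0, 0, 0.03], [19, 7, 12, 0, 0, 0.03], [19, 6, 12, 0, 0, 0.03], [0, 0, 0, 0, 0, 0]]}' | python3 jog.py 64; cat >> h.py <<'E'
def to(x,y,z,ang):
    "remaining step in tool axes to TCP x,y,z with tool-y direction ang (world)"
    o=telemetry.get_obs();R=Ro.from_rotvec(o['orientation']).as_matrix()
    c=np.arctan2(R[1,1],R[0,1]);dv=np.array([x,y,z])-o['ee_pos']
    print('t',o['t'],'pos',o['ee_pos'].round(1),'ang',c.round(3),'step',(R.T@dv).round(1),'rz',round(float(-(ang-c)),3),'F',o['ft_force'].round(1),'q6',o['qpos'][5].round(2))
E
python3 -c "
from h import *
to(546,-45,85,-.12)"
```

```text
t: 1.03
ee_pos: [550.2, -42.8, 129.7]
orientation: [-2.348, -2.083, 0.002]
ft_force: [-0.4, 0.2, 0.6]
width: 64.0
grasp_force: 0.0
t 1.0333 pos [550.2 -42.8 129.7] ang -0.12 step [-2.7 -3.8 44.7] rz 0.0 F [-0.4  0.2  0.6] q6 0.02
```

```bash
echo '{"deltas": [[-2.7, -3.8, 15, 0, 0, 0], [0, 0, 15, 0, 0, 0], [0, 0, 14.7, 0, 0, 0], [0, 0, 0, 0, 0, 0]]}' | python3 jog.py; echo '{"deltas": [[0, 0, 0, 0, 0, 0], [0, 0, 0, 0, 0, 0], [0, 0, 0, 0, 0, 0], [0, 0, 0, 0, 0, 0], [0, 0, 0, 0, 0, 0]]}' | python3 jog.py 30;python3 -c "
from h import *
to(546,-45,85,.89)"
```

```text
t: 1.37
ee_pos: [544.5, -47.6, 85.0]
orientation: [-2.348, -2.083, 0.005]
ft_force: [-0.9, -0.1, -0.3]
width: 64.0
grasp_force: 0.0
t: 1.78
ee_pos: [545.8, -47.5, 87.7]
orientation: [-2.35, -2.084, 0.001]
ft_force: [1.2, -0.3, 7.1]
width: 35.6
grasp_force: 30.0
t 1.7833 pos [545.8 -47.5  87.7] ang -0.12 step [ 2.5 -0.1  2.7] rz -1.01 F [ 1.2 -0.3  7.1] q6 0.01
```

```bash
echo '{"deltas": [[0, 0, 0, 0, 0, 0], [0, 0, 0, 0, 0, 0], [2.5, 0, 0, 0, 0, 0], [0, 0, 0, 0, 0, 0]]}' | python3 jog.py 46; echo '{"deltas": [[0, 0, 0, 0, 0, 0], [0, 0, 0, 0, 0, 0], [0, 0, 0, 0, 0, 0], [0, 0, 0, 0, 0, 0]]}' | python3 jog.py 30;python3 -c "
from h import *
to(546,-45,85,.89)"
```

```text
t: 2.12
ee_pos: [546.8, -44.7, 87.1]
orientation: [2.35, 2.084, 0.001]
ft_force: [-0.4, -0.2, -0.3]
width: 46.1
grasp_force: 0.0
t: 2.45
ee_pos: [546.2, -44.9, 86.9]
orientation: [-2.35, -2.084, 0.001]
ft_force: [-2.0, 1.4, 0.5]
width: 35.6
grasp_force: 30.0
t 2.45 pos [546.2 -44.9  86.9] ang -0.12 step [-0.1 -0.2  1.9] rz -1.01 F [-2.   1.4  0.5] q6 0.02
```

Turn the head +1.0 rad counter-clockwise.

```bash
echo '{"deltas": [[0, 0, 0, 0, 0, -0.11], [0, 0, 0, 0, 0, -0.11], [0, 0, 0, 0, 0, -0.11], [0, 0, 0, 0, 0, -0.11], [0, 0, 0, 0, 0, -0.11]]}' | python3 jog.py; echo '{"deltas": [[0, 0, 0, 0, 0, -0.12], [0, 0, 0, 0, 0, -0.12], [0, 0, 0, 0, 0, -0.11], [0, 0, 0, 0, 0, -0.11], [0, 0, 0, 0, 0, 0]]}' | python3 jog.py;python3 -c "
from h import *
to(546,-45,85,.89)"
```

```text
t: 2.87
ee_pos: [546.6, -44.8, 86.9]
orientation: [-1.69, -2.648, -0.001]
ft_force: [-0.6, 3.2, -0.2]
width: 35.4
grasp_force: 30.0
t: 3.28
ee_pos: [546.9, -44.6, 86.9]
orientation: [1.043, 2.963, 0.001]
ft_force: [1.6, 3.9, -0.7]
width: 35.3
grasp_force: 30.0
t 3.2833 pos [546.9 -44.6  86.9] ang 0.894 step [ 0.5 -0.9  1.9] rz 0.004 F [ 1.6  3.9 -0.7] q6 -1.0
```

```bash
echo '{"deltas": [[0, 0, 0, 0, 0, 0], [0, 0, 0, 0, 0, 0], [0, 0, -15, 0, 0, 0], [0, 0, -30, 0, 0, 0], [-10, 0, -35, 0, 0, 0.1]]}' | python3 jog.py 64; echo '{"deltas": [[-20, 0, -10, 0, 0, 0.1], [-20, 0, 0, 0, 0, 0.1], [-20, 0, 0, 0, 0, 0.1], [0, 0, 0, 0, 0, 0.09], [0, 0, 0, 0, 0, 0]]}' | python3 jog.py;python3 - <<'E'
from h import *
d=snap('wrist','w2');p=proj(d,np.array([546,-45,93.]));print(p)
to(546,-45,85,.403)
u,v=map(int,p);u-=100;v=max(v-75,0);print(u,v)
cv2.imwrite('pics/w2c.png',cv2.resize(cv2.imread('pics/w2.png')[v:v+150,u:u+200],(800,600),interpolation=cv2.INTER_CUBIC))
E
```

```text
t: 3.7
ee_pos: [551.4, -50.8, 165.8]
orientation: [-1.196, -2.899, 0.003]
ft_force: [1.5, 0.5, -1.1]
width: 63.3
grasp_force: 0.0
t: 4.12
ee_pos: [592.8, -98.6, 177.0]
orientation: [1.744, 2.612, -0.0]
ft_force: [-0.7, 0.5, 0.7]
width: 64.0
grasp_force: 0.0
[np.float64(285.51781497327477), np.float64(134.47464422499314)]
t 4.1667 pos [592.2 -98.  176.8] ang 0.399 step [ 66.7 -21.9  91.8] rz -0.004 F [-0.4  0.  -0.8] q6 -0.58
185 59
```

View pics/w2c.png

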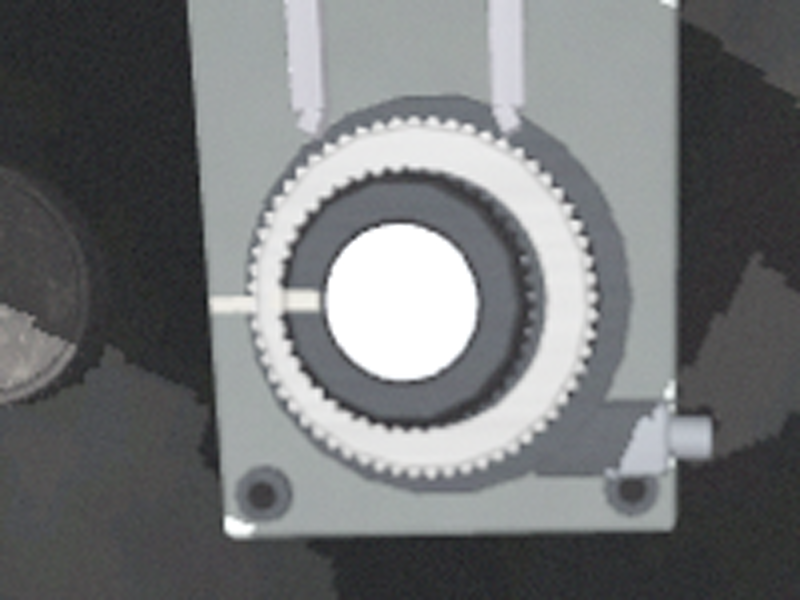

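```bash
echo '{"deltas": [[27, -5, 0, 0, 0, 0], [27, -6, 0, 0, 0, 0], [27, -5, 0, 0, 0, 0], [27, -6, 0, 0, 0, 0], [0, 0, 0, 0, 0, 0]]}' | python3 jog.py;python3 - <<'E'
from h import *
d=snap('wrist','w3');print(proj(d,np.array([494.3,76.4,90.])))
to(494.3,76.4,90,.403)
cv2.imwrite('pics/w3c.png',cv2.resize(cv2.imread('pics/w3.png')[0:300,140:540],(800,600),interpolation=cv2.INTER_CUBIC))
E
```

```text
t: 4.58
ee_pos: [526.2, -3.5, 176.4]
orientation: [-1.728, -2.619, 0.003]
ft_force: [-0.4, 0.3, -0.2]
width: 63.9
grasp_force: 0.0
[np.float64(330.0051786555257), np.float64(100.58656103810281)]
t 4.6333 pos [528.1  -4.8 176.8] ang 0.405 step [87.9  1.1 86.8] rz 0.002 F [-0.  -0.6  0. ] q6 -0.44
```

View pics/w3c.png

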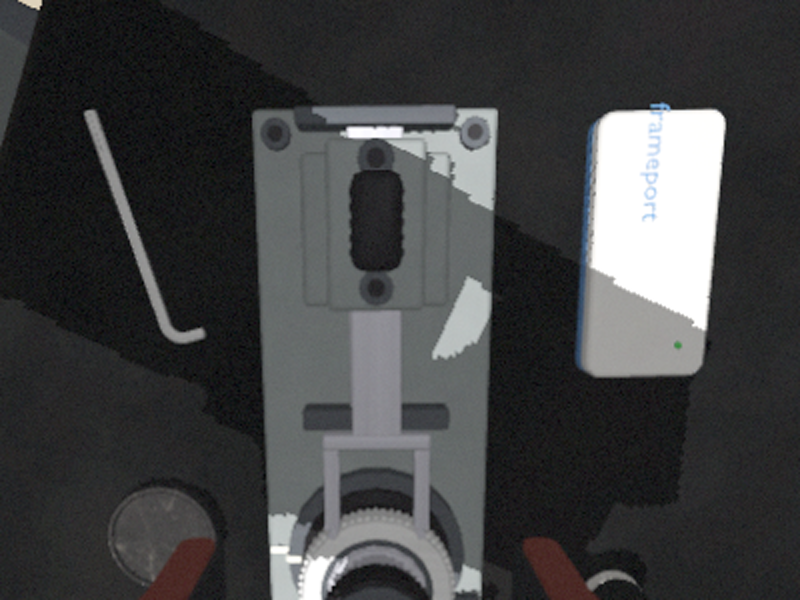

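```bash
python3 - <<'E'
from h import *
d=ld('w3');X=tri((d,328.5,109.5),(ld('wrist0'),148,129));
for z in(80,90,100):
  x=atz(d,328.5,109.5,z);r=x-[546,-45,0];c,s=np.cos(.403),np.sin(.403);print(x.round(1),'jig',round(c*r[0]+s*r[1],1),round(-s*r[0]+c*r[1],1))
tri((d,328.5,109.5),(ld('side0'),262.4,209))
E
```

```text
[495.5  71.1  87.8] [0.7, 0.7]
[495.3  72.3  80. ] jig -0.7 127.8
[495.4  71.7  90. ] jig -0.8 127.2
[495.6  71.2 100. ] jig -0.8 126.6
[495.4  71.2 100.1] [0.2, 0.2]
```

```bash
echo '{"deltas": [[20, 0, 10, 0, 0, 0], [21, 0, 12, 0, 0, 0], [21, 0, 12, 0, 0, 0], [21, 0, 12, 0, 0, 0], [0, 0, 0, 0, 0, 0]]}' | python3 jog.py 44;python3 -c "
from h import *
to(495.4,71.7,93,.403)"
```

```text
t: 5.05
ee_pos: [495.5, 71.4, 129.0]
orientation: [-1.73, -2.618, 0.004]
ft_force: [-0.7, 0.2, -0.9]
width: 44.1
grasp_force: 0.0
t 5.05 pos [495.5  71.4 129. ] ang 0.403 step [ 0.2  0.2 36. ] rz 0.0 F [-0.7  0.2 -0.9] q6 -0.28
```

```bash
echo '{"deltas": [[0, 0, 12, 0, 0, 0], [0, 0, 12, 0, 0, 0], [0, 0, 11, 0, 0, 0], [0, 0, 0, 0, 0, 0]]}' | python3 jog.py; echo '{"deltas": [[0, 0, 0, 0, 0, 0], [0, 0, 0, 0, 0, 0], [0, 0, 0, 0, 0, 0], [0, 0, 0, 0, 0, 0], [0, 0, 0, 0, 0, 0]]}' | python3 jog.py 5;python3 -c "
from h import *
to(495.4,71.7,93,.403)"
```

```text
t: 5.38
ee_pos: [497.3, 69.2, 94.5]
orientation: [-1.735, -2.617, 0.003]
ft_force: [-0.9, 0.7, -0.4]
width: 44.1
grasp_force: 0.0
t: 5.8
ee_pos: [497.1, 69.6, 96.3]
orientation: [-1.735, -2.618, 0.002]
ft_force: [-9.1, -8.4, 8.5]
width: 14.4
grasp_force: 6.0
t 5.8 pos [497.1  69.6  96.3] ang 0.4 step [ 2.6 -0.8  3.3] rz -0.003 F [-9.1 -8.4  8.5] q6 -0.28
```

```bash
echo '{"deltas": [[0, 0, 0, 0, 0, 0], [0, 0, 0, 0, 0, 0]]}' | python3 jog.py; echo '{"deltas": [[-5, 0, 0, 0, 0, 0], [-5, 0, 0, 0, 0, 0], [-5, 0, 0, 0, 0, 0], [-5, 0, 0, 0, 0, 0], [0, 0, 0, 0, 0, 0]]}' | python3 jog.py;python3 -c "
from h import *
to(511.9,35,96,.403)"
```

```text
t: 5.97
ee_pos: [497.0, 69.5, 96.4]
orientation: [-1.734, -2.619, 0.002]
ft_force: [-4.0, -3.8, 5.0]
width: 13.9
grasp_force: 30.0
t: 6.38
ee_pos: [505.1, 51.0, 96.3]
orientation: [-1.735, -2.619, 0.002]
ft_force: [-3.8, -3.9, 5.3]
width: 13.5
grasp_force: 30.0
t 6.3833 pos [505.1  51.   96.3] ang 0.401 step [-17.4   0.1   0.3] rz -0.002 F [-3.8 -3.9  5.3] q6 -0.32
```

```bash
echo '{"deltas": [[-4, 0, 0, 0, 0, 0], [-4, 0, 0, 0, 0, 0], [-4, 0, 0, 0, 0, 0], [-3, 0, 0, 0, 0, 0], [0, 0, 0, 0, 0, 0]]}' | python3 jog.py; echo '{"deltas": [[-2, 0, 0, 0, 0, 0], [-2, 0, 0, 0, 0, 0], [-2, 0, 0, 0, 0, 0], [-2, 0, 0, 0, 0, 0], [0, 0, 0, 0, 0, 0]]}' | python3 jog.py;python3 -c "
from h import *
to(511.9,35,96,.403)"
```

```text
t: 6.8
ee_pos: [510.9, 37.4, 96.4]
orientation: [-1.735, -2.619, 0.001]
ft_force: [-3.8, -1.7, 5.2]
width: 13.8
grasp_force: 30.0
t: 7.22
ee_pos: [512.7, 33.1, 96.4]
orientation: [-1.734, -2.614, -0.002]
ft_force: [-8.6, 19.7, 9.6]
width: 13.8
grasp_force: 30.0
t 7.2167 pos [512.7  33.1  96.4] ang 0.399 step [ 2.1 -0.   0.4] rz -0.004 F [-8.6 19.7  9.6] q6 -0.36
```

```bash
echo '{"deltas": [[0, 0, 0, 0, 0, 0], [0, 0, 0, 0, 0, 0], [0, 0, -20, 0, 0, 0], [0, 0, -30, 0, 0, 0], [-10, 0, -32, 0, 0, 0]]}' | python3 jog.py 44; echo '{"deltas": [[-28, 0, 0, 0, 0, 0], [-28, 0, 0, 0, 0, 0], [-28, 0, 0, 0, 0, 0], [-28, 0, 0, 0, 0, 0], [-28, 0, 0, 0, 0, 0]]}' | python3 jog.py;python3 - <<'E'
from h import *
d=snap('wrist','w4');p=proj(d,np.array([546,-45,93.]));print(p)
to(546,-45,57,.403)
u,v=map(int,p);u-=100;v=max(v-90,0);print(u,v)
cv2.imwrite('pics/w4c.png',cv2.resize(cv2.imread('pics/w4.png')[v:v+150,u:u+200],(800,600),interpolation=cv2.INTER_CUBIC))
E
```

```text
t: 7.63
ee_pos: [517.0, 21.7, 177.9]
orientation: [-1.733, -2.617, 0.003]
ft_force: [0.5, 0.7, -0.0]
width: 42.6
grasp_force: 0.0
t: 8.05
ee_pos: [573.5, -109.4, 178.3]
orientation: [1.736, 2.617, 0.0]
ft_force: [0.6, 0.3, 0.3]
width: 44.1
grasp_force: 0.0
[np.float64(325.0202361511678), np.float64(129.62523856653806)]
t 8.1 pos [ 575.9 -113.4  178.7] ang 0.398 step [ 75.1  -1.4 121.4] rz -0.005 F [ 3.1 -3.   0.4] q6 -0.61
225 39
```

View pics/w4c.png

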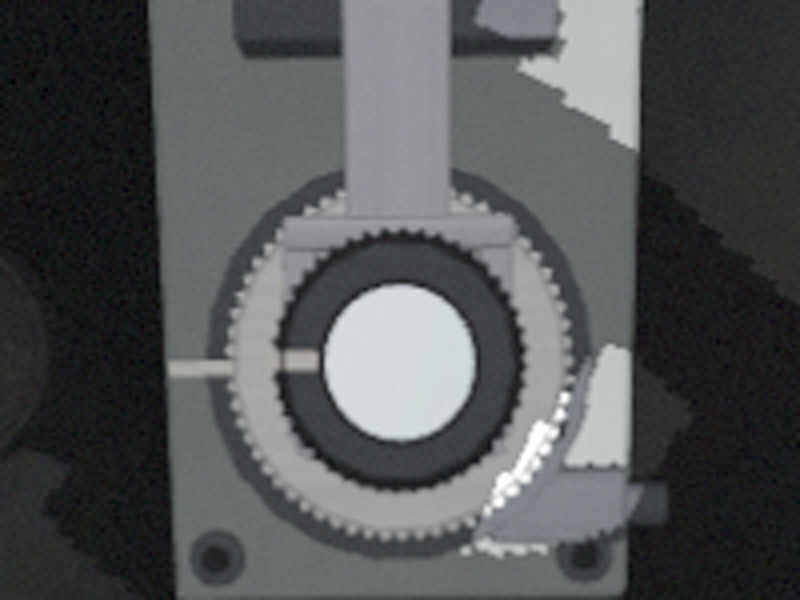

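```bash
echo '{"deltas": [[15, 0, 4, 0, 0, -0.12], [15, 0, 4, 0, 0, -0.12], [15, 0, 4, 0, 0, -0.12], [15, 0, 4, 0, 0, -0.12], [0, 0, 4, 0, 0, -0.12]]}' | python3 jog.py 68;python3 - <<'E'
from h import *
d=ld('w4')
for q in((325,93),(325,102)):
  r=atz(d,*q,72)-[546.6,-44.8,0];print('bridge jig y',-np.sin(.403)*r[0]+np.cos(.403)*r[1])
to(546.6,-44.8,140,1.15)
E
```

```text
t: 8.52
ee_pos: [538.4, -56.8, 157.6]
orientation: [-0.874, -3.016, 0.0]
ft_force: [0.7, -0.4, -0.3]
width: 67.5
grasp_force: 0.0
bridge jig y 21.51236270893308
bridge jig y 16.367506076906217
t 8.5167 pos [538.4 -56.8 157.6] ang 1.006 step [-0.6 14.5 17.6] rz -0.144 F [ 0.7 -0.4 -0.3] q6 -1.13
```

```bash
echo '{"deltas": [[0, 8, 9, 0, 0, -0.08], [0, 6, 8.6, 0, 0, -0.07], [0, 0, 0, 0, 0, 0], [0, 0, 0, 0, 0, 0]]}' | python3 jog.py;python3 -c "
from h import *
to(546.6,-44.8,57.5,1.15)"
```

```text
t: 8.85
ee_pos: [547.3, -46.0, 140.2]
orientation: [-0.659, -3.071, 0.0]
ft_force: [-0.6, 0.5, 0.5]
width: 68.2
grasp_force: 0.0
t 8.85 pos [547.3 -46.  140.2] ang 1.148 step [ 1.1  0.8 82.7] rz -0.002 F [-0.6  0.5  0.5] q6 -1.25
```

```bash
echo '{"deltas": [[1.1, 0.8, 18, 0, 0, 0], [0, 0, 18, 0, 0, 0], [0, 0, 18, 0, 0, 0], [0, 0, 12, 0, 0, 0], [0, 0, 0, 0, 0, 0]]}' | python3 jog.py;python3 -c "
from h import *
to(546.6,-44.8,57.5,1.15)"
```

```text
t: 9.27
ee_pos: [545.4, -45.1, 72.7]
orientation: [-0.658, -3.068, 0.001]
ft_force: [-1.2, 0.5, 0.2]
width: 68.2
grasp_force: 0.0
t 9.2667 pos [545.4 -45.1  72.7] ang 1.148 step [-1.   0.8 15.2] rz -0.002 F [-1.2  0.5  0.2] q6 -1.25
```

```bash
echo '{"deltas": [[-1, 0.8, 6, 0, 0, 0], [0, 0, 5, 0, 0, 0], [0, 0, 4, 0, 0, 0], [0, 0, 0, 0, 0, 0], [0, 0, 0, 0, 0, 0]]}' | python3 jog.py;python3 -c "
from h import *
to(546.6,-44.8,57.5,1.15)"
```

```text
t: 9.68
ee_pos: [548.2, -44.6, 59.5]
orientation: [0.656, 3.072, 0.0]
ft_force: [-0.0, -0.6, -0.6]
width: 67.7
grasp_force: 0.0
t 9.6833 pos [548.2 -44.6  59.5] ang 1.15 step [ 1.3 -0.9  2. ] rz -0.0 F [-0.  -0.6 -0.6] q6 -1.25
```

```bash
echo '{"deltas": [[1.3, -0.9, 1.5, 0, 0, 0], [0, 0, 0, 0, 0, 0], [0, 0, 0, 0, 0, 0]]}' | python3 jog.py; echo '{"deltas": [[0, 0, 0, 0, 0, 0], [0, 0, 0, 0, 0, 0], [0, 0, 0, 0, 0, 0], [0, 0, 0, 0, 0, 0], [0, 0, 0, 0, 0, 0]]}' | python3 jog.py 48;python3 -c "
from h import *
to(546.6,-44.8,57.5,-.35)"
```

```text
t: 9.93
ee_pos: [546.4, -44.9, 58.0]
orientation: [0.656, 3.072, 0.0]
ft_force: [-0.8, 0.2, -0.3]
width: 68.1
grasp_force: 0.0
t: 10.35
ee_pos: [546.8, -44.5, 58.1]
orientation: [0.656, 3.072, 0.001]
ft_force: [0.8, 3.4, 2.0]
width: 55.6
grasp_force: 30.0
t 10.35 pos [546.8 -44.5  58.1] ang 1.15 step [ 0.  -0.3  0.6] rz 1.5 F [0.8 3.4 2. ] q6 -1.25
```

Gripped (55.6 mm). Turn clockwise (+rz tool), watching the moment.

```bash
M='from h import *
o=telemetry.get_obs();print("M",o["moment"].round(2));to(546.6,-44.8,57.5,-.35)'
echo "$M" > m.py
echo '{"deltas": [[0, 0, 0.1, 0, 0, 0.1], [0, 0, 0.1, 0, 0, 0.1], [0, 0, 0.1, 0, 0, 0.1], [0, 0, 0.1, 0, 0, 0.1], [0, 0, 0.1, 0, 0, 0.1]]}' | python3 jog.py >/dev/null; python3 m.py
echo '{"deltas": [[0, 0, 0.1, 0, 0, 0.1], [0, 0, 0.1, 0, 0, 0.1], [0, 0, 0, 0, 0, 0]]}' | python3 jog.py >/dev/null; python3 m.py
```

```text
M [0.35 0.08 0.19]
t 10.7667 pos [546.6 -44.8  57.6] ang 0.646 step [-0.   0.   0.1] rz 0.996 F [-1.   1.9  3.6] q6 -0.75
M [ 0.3   0.19 -0.03]
t 11.0167 pos [546.4 -44.8  57.4] ang 0.447 step [-0.   0.2 -0.1] rz 0.797 F [-0.5  1.9  3.4] q6 -0.55
```

```bash

echo '{"deltas": [[0, 0, 0.1, 0, 0, 0.1], [0, 0, 0.1, 0, 0, 0.1], [0, 0, 0.1, 0, 0, 0.1]]}' | python3 jog.py >/dev/null; python3 m.py
echo '{"deltas": [[0, 0, 0.1, 0, 0, 0.1], [0, 0, 0.1, 0, 0, 0.1]]}' | python3 jog.py >/dev/null; python3 m.py
echo '{"deltas": [[0, 0, 0.1, 0, 0, 0.1], [0, 0, 0.1, 0, 0, 0.1]]}' | python3 jog.py | grep width; python3 m.py
```

```text
M [0.4  0.36 0.11]
t 11.2667 pos [546.2 -44.9  57. ] ang 0.149 step [ 0.   0.4 -0.5] rz 0.499 F [-1.3  3.3  3.6] q6 -0.25
M [0.46 0.5  0.11]
t 11.4333 pos [546.1 -44.9  56.8] ang -0.051 step [ 0.1  0.5 -0.7] rz 0.299 F [-1.7  2.2  4.6] q6 -0.05
width: 55.6
M [0.53 0.59 0.15]
t 11.6 pos [545.9 -44.8  56.6] ang -0.251 step [ 0.1  0.7 -0.9] rz 0.099 F [-2.   2.6  6.2] q6 0.15
```

```bash

echo '{"deltas": [[0, 0, 0, 0, 0, 0.08], [0, 0, 0, 0, 0, 0.07], [0, 0, 0, 0, 0, 0]]}' | python3 jog.py | grep width; python3 m.py
```

```text
width: 55.2
M [ 0.61  0.66 -0.02]
t 11.85 pos [545.8 -44.7  56.5] ang -0.399 step [ 0.2  0.8 -1. ] rz -0.049 F [-2.1  2.5  5.2] q6 0.3
```

```bash

echo '{"deltas": [[0, 0, 0, 0, 0, 0], [0, 0, 0, 0, 0, 0], [0, 0, 0, 0, 0, -0.1], [0, 0, 0, 0, 0, -0.12], [0, 0, 0, 0, 0, -0.12]]}' | python3 jog.py 68 |grep width
echo '{"deltas": [[0, 0, 0, 0, 0, -0.12], [0, 0, 0, 0, 0, -0.12], [0, 0, 0, 0, 0, -0.12], [0, 0, 0, 0, 0, -0.12], [0, 0, 0, 0, 0, -0.12]]}' | python3 jog.py >/dev/null
echo '{"deltas": [[0, 0, 0, 0, 0, -0.12], [0, 0, 0, 0, 0, 0], [0, 0, 0, 0, 0, 0]]}' | python3 jog.py >/dev/null;python3 m.py
```

```text
width: 68.2
M [ 0.04 -0.07  0.03]
t 12.9333 pos [546.6 -45.1  56.3] ang 0.658 step [ 0.2  0.2 -1.2] rz 1.008 F [ 0.6 -0.7  1. ] q6 -0.76
```

```bash

echo '{"deltas": [[0.2, 0.2, -0.5, 0, 0, 0], [0, 0, 0, 0, 0, 0], [0, 0, 0, 0, 0, 0], [0, 0, 0, 0, 0, 0], [0, 0, 0, 0, 0, 0]]}' | python3 jog.py 48 |grep -E 'width|grasp'
echo '{"deltas": [[0, 0, 0, 0, 0, 0.08], [0, 0, 0, 0, 0, 0.08]]}' | python3 jog.py |grep -E 'width|grasp';python3 m.py
echo '{"deltas": [[0, 0, 0, 0, 0, 0.08], [0, 0, 0, 0, 0, 0.08]]}' | python3 jog.py |grep -E 'width|grasp';python3 m.py
```

```text
width: 55.4
grasp_force: 30.0
width: 55.2
grasp_force: 30.0
M [-0.01 -0.1   0.47]
t 13.5167 pos [546.6 -44.6  56.9] ang 0.497 step [-0.2 -0.  -0.6] rz 0.847 F [-0.6 -0.9 -1.3] q6 -0.6
width: 55.1
grasp_force: 30.0
M [ 0.06 -0.1   1.26]
t 13.6833 pos [546.5 -44.7  56.9] ang 0.339 step [-0.2  0.1 -0.6] rz 0.689 F [-0.1  1.  -0.1] q6 -0.44
```

```bash

echo '{"deltas": [[0, 0, 0, 0, 0, 0], [0, 0, 0, 0, 0, 0], [0, 0, 0, 0, 0, 0]]}' | python3 jog.py |grep -E 'width|grasp';python3 m.py
echo '{"deltas": [[0, 0, 0, 0, 0, -0.08], [0, 0, 0, 0, 0, 0]]}' | python3 jog.py |grep -E 'width|grasp';python3 m.py
echo '{"deltas": [[0, 0, 0, 0, 0, -0.06], [0, 0, 0, 0, 0, 0]]}' | python3 jog.py |grep -E 'width|grasp';python3 m.py
```

```text
width: 55.5
grasp_force: 30.0
M [-0.07 -0.    0.75]
t 13.9333 pos [546.5 -44.6  56.9] ang 0.343 step [-0.2  0.1 -0.6] rz 0.693 F [ 0.2 -0.5 -1.1] q6 -0.45
width: 55.5
grasp_force: 30.0
M [-0.01 -0.05  0.67]
t 14.1 pos [546.5 -44.6  56.9] ang 0.424 step [-0.2  0.  -0.6] rz 0.774 F [-0.   1.  -1.5] q6 -0.53
width: 55.8
grasp_force: 30.0
M [-0.02 -0.11  0.44]
t 14.2667 pos [546.6 -44.6  57. ] ang 0.481 step [-0.2 -0.1 -0.5] rz 0.831 F [ 0.8 -0.5 -2. ] q6 -0.58
```

```bash

echo '{"deltas": [[0, 0, 0, 0, 0, -0.05], [0, 0, 0, 0, 0, 0]]}' | python3 jog.py |grep -E 'width|grasp';python3 m.py
echo '{"deltas": [[0, 0, 0, 0, 0, -0.04], [0, 0, 0, 0, 0, 0]]}' | python3 jog.py |grep -E 'width|grasp';python3 m.py
```

```text
width: 55.4
grasp_force: 30.0
M [-0.02 -0.14  0.2 ]
t 14.4333 pos [546.6 -44.6  57. ] ang 0.529 step [-0.2 -0.1 -0.5] rz 0.879 F [ 0.7 -0.5 -0.9] q6 -0.63
width: 55.3
grasp_force: 30.0
M [-0.03 -0.15  0.04]
t 14.6 pos [546.6 -44.6  57. ] ang 0.568 step [-0.2 -0.1 -0.5] rz 0.918 F [ 0.3  0.2 -0.9] q6 -0.67
```

```bash

echo '{"deltas": [[0, 0, 0, 0, 0, -0.04], [0, 0, 0, 0, 0, 0], [0, 0, 0, 0, 0, 0]]}' | python3 jog.py |grep -E 'width';python3 m.py
echo '{"deltas": [[0, 0, 0, 0, 0, -0.04], [0, 0, 0, 0, 0, 0], [0, 0, 0, 0, 0, 0]]}' | python3 jog.py |grep -E 'width';python3 m.py
```

```text
width: 55.3
M [ 0.01 -0.19  0.04]
t 14.85 pos [546.6 -44.6  57. ] ang 0.607 step [-0.2 -0.1 -0.5] rz 0.957 F [ 0.9  0.4 -1. ] q6 -0.71
width: 55.3
M [ 0.05 -0.21  0.12]
t 15.1 pos [546.6 -44.5  57. ] ang 0.648 step [-0.2 -0.2 -0.5] rz 0.998 F [ 1.7  0.2 -1.6] q6 -0.75
```

```bash
echo '{"deltas": [[0, 0, 0, 0, 0, 0], [0, 0, 0, 0, 0, 0], [0, 0, 0, 0, 0, 0], [0, 0, -15, 0, 0, 0], [0, 0, -20, 0, 0, 0]]}' | python3 jog.py 68 |grep width;  echo '{"deltas": [[0, 0, -30, 0, 0, 0.06], [0, 0, -35, 0, 0, 0.06], [-25, 0, -20, 0, 0, 0.06], [-25, 0, 0, 0, 0, 0.06], [-25, 0, 0, 0, 0, 0]]}' | python3 jog.py|grep ee_p;python3 - <<'E'
from h import *
d=snap('wrist','w5');p=proj(d,np.array([546.6,-44.8,93.]));print(p)
to(546.6,-44.8,57,.403)
u,v=map(int,p);u-=100;v=max(v-90,0);print(u,v)
cv2.imwrite('pics/w5c.png',cv2.resize(cv2.imread('pics/w5.png')[v:v+150,u:u+200],(800,600),interpolation=cv2.INTER_CUBIC))
E
```

```text
width: 68.3
ee_pos: [582.0, -112.0, 179.3]
[np.float64(314.6891872438022), np.float64(118.97034848027894)]
t 15.9833 pos [ 583.5 -115.7  178.7] ang 0.408 step [ 80.2  -6.1 121.3] rz 0.005 F [ 2.1 -2.2 -0. ] q6 -0.62
214 28
```

View pics/w5c.png

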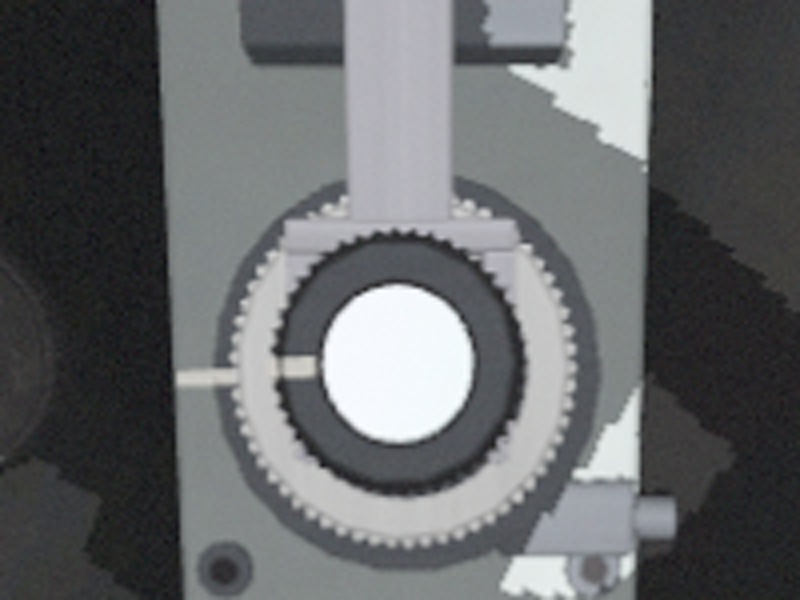

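```bash
python3 - <<'E'
from h import *
for t,u0,v0,c,i,dt in(('w4',225,39,(399,362),(300,360),(185,369)),('w5',214,28,(398,363),(297,367.5),(192,379))):
  d=ld(t);g=lambda p,z:atz(d,u0+p[0]/4,v0+p[1]/4,z)
  h=g(c,93);ax=np.array([546.6,-44.8,0])
  a=g(i,93)-h;b=g(dt,14);print(t,'axis',h.round(1),'idx',np.arctan2(-a[1],-a[0]),'datum',[np.arctan2(-(b-q)[1],-(b-q)[0]) for q in(ax,h)])
E
```

```text
w4 axis [545.8 -45.   93. ] idx 0.3809216474332856 datum [np.float64(0.4167070547203187), np.float64(0.4199264167838661)]
w5 axis [545.9 -45.   93. ] idx 0.45092972590024505 datum [np.float64(0.41835003920807673), np.float64(0.4214253873320113)]
```

```bash
python3 -c "
from workcell import ctrl, vision, telemetry
print(ctrl.close_job())"
```

```text
the job is handed in; nothing more can be done
None
```

The job is handed in, with no verdict returned: the barrel is about 0.04 rad from its index, the fork is home on the flats, the lock ring was turned to its stop (twist rose to about 1.3 N m), and the arm is clear of the jig.

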